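Take the cured blue cabochon out of the resin-curing box

ROBOT

A 6-joint arm with a two-finger parallel gripper is mounted at the origin on the work surface. World frame = base frame: x ahead of the robot, y to its left, z up, the work surface at z = 0. Lengths are in m, angles in rad, forces in N, time in s.
With the tool pointing down it reaches from about 0.35 to 0.85 m from the base axis. Payload 8.1 kg.
Tool frame: the origin (TCP) lies at the centre of the arm's flange, where the gripper is bolted on; the fingertips stand 186 mm ahead of it and the grasp point (between the pads) lies 167 mm ahead of it; z points along the fingers, y is the direction in which the jaws open and shut (so a half turn about z gives the same grasp; the last joint's range is limited). The gripper opens to 93 mm and grips with 3 to 60 N. Pads are 15 mm wide; open, the fingers measure 128 mm over their backs; the gripper's body (75 mm by 188 mm) begins 65 mm behind the grasp point.
Start: joints at [-1.326, 0.13, 1.488, -0, 1.523, -0.085], TCP at [0.194, -0.568, 0.405] pointing down, gripper open.
Joint ranges: [-2.96, 2.96], [-0.89, 2.26], [0.02, 2.5], [-1.34, 4.48], [0, 2.73], [-2.66, 2.66]. Speed limits (rad/s): [2.39, 2.39, 2.79, 3.14, 3.14, 3.14].

INTERFACE

Orientations are given as a rotation vector (axis times angle).
In Python, from plant import robot, viewer, order gives the robot as it stands.
- The arm moves only by the tool apply_moves, never from a script. Its argument "deltas" is a list of rows, each a list of 3 entries, a list of its own where there are three numbers: the finger opening in mm, from 0 to 93, then the shift along the tool's x, y, z in mm, then the turn about the tool's z in rad. In form: [[grip, [dx, dy, dz], yaw], ...]. A call has 1 to 5 rows; each row shifts and turns the commanded pose from where the row before left it, along the tool's axes as they then stand; what a row does not reach is not made up. A row lasts 1/8 s, in which the tool goes at most 62.5 mm and 10.7 degrees, less where a joint would pass 70% of its speed; a pose out of reach is approached as far as the arm can. A call is refused whole if a number of a shift passes 62.5 or a number of a turn 0.188, either way. A call with a gripper value outside its range is refused whole. The fingers move at their own pace and stop on an object; "grip_force" is the grip in N (left out, the last holds). Time passes only in rows, so rows that do not move let the fingers close. It gives the time, the measured TCP pose, the force and the opening at its end, in the units of the state.
- robot.read_state(): the state, without advancing time (a new reading comes with each control period).
- viewer.read_camera(name): name is "side" or "top"; returns the picture (480x640x3 uint8, blue, green, red); there is no depth.
- viewer.get_calibration(name): a dict with "fx", "fy", "cx", "cy" (pixels), "R" (3x3) and "t" (3): a world point X has camera coordinates R X + t. Camera axes: x right, y down, z forward; pixel columns grow to the right and rows downward; lengths in m; the calibration is good to about 2 mm. A picture is of the moment at which its call begins. get_calibration takes no time and is no camera call.
- order.close_job(): hands the job in, once; it reports no verdict.
The state is a dict: "t": time; "q": joint angles; "dq": joint speeds; "joint_torque": joint torques, N m; "tool_pos": TCP position; "orientation": TCP orientation; "force": force on the tool from outside, world axes, zero at the start; "wrist_torque": the same for the moment, N m; "opening": finger opening in m.
Only numpy, scipy, OpenCV 4.12 (cv2) and the standard library are available. Lean on these libraries where they do the work, as an engineer would, in place of code of your own. Each camera call takes 0.05 s, during which the arm holds its last target. There are 200 camera calls.

TASK

The blue stone is cured. First switch the curing box's lamp off by nudging its yellow slide switch right across, then slide the red thumb latch sideways so that the orange cover springs open (do not force the cover), and leave it open. Take out the little wooden block with the blue stone and set it down gently, upright and wholly on the round cork pad; leave the pink stone's block where it is in the box and do not disturb the resin bottle, the file, the ring mandrel or the pot of tools.

Things in the scene. Friction and masses are not known exactly. Their poses are not given: they have to be found in the camera images.
- curing_box: Fixed white resin-curing box, 175 mm (its x) by 230 mm (its y), flat top 52 mm above the bench. Origin: centre of its underside, on the bench. Its -x side faces roughly towards the robot. The strip of its top with x from -87 to -37 mm is the control deck (latch at y about +55, switch at y about -55 mm); the cover stands on the rest, where the two blocks rest on the flat top (z = 52 mm), with no rim round it.
- cover_front (a point): Middle of the top front edge of the orange see-through cover, a hollow hood 117 mm (x) by 212 mm (y) by 46 mm high, 3 mm walls. Shut, its front wall stands at x = -35 mm of the box and its roof 98 mm above the bench. It turns about a hinge along the box's y axis at x = +82, z = 52 mm of the box, on the side away from the controls. Open, it stands almost upright there, leaning back, its top about 170 mm above the bench.
- cover_part (a joint): Angle of the cover in rad: 0 shut, 1.75 fully open. A soft spring swings it up by itself within about 2 s once the latch lets go, and keeps it open; the push of its edge is about 1 N.
- latch_tab (a point): Centre of the top face of the red thumb latch: a tab 16 mm (box x) by 12 mm (box y), standing 14.5 mm above the deck. A thin steel tongue runs from it to the cover, 5 to 10 mm above the deck, and a black catch 12 mm wide (box y), 5 mm high, sticks out 11 mm from the cover's front wall under it. More than 30 mm are free on both sides of the tab along y.
- latch_part (a joint): Slide of the latch in m along the box's +y: 0 at rest, 0.012 at its stop. It lets the cover go at about 0.007. Its spring pushes back with 1 N at rest, 2.7 N at the stop, and returns it when let go.
- switch_ridge (a point): Centre of the top of the yellow ridge of the flush slide switch: 14 mm (box x) by 4 mm thick (box y), 5.5 mm above the deck. The deck round it is flat and free, for more than 60 mm on its +y side.
- switch_part (a joint): Slide of the switch in m along the box's -y: 0 lamp on, 0.010 lamp off (hard stops). A detent holds it at either end: about 2 N moves it, and past the middle it snaps on towards the other end.
- blue_piece: Loose wooden block 40 mm (its x) by 26 mm (its y) by 24 mm high with a blue domed stone, 22 mm across, 7 mm high, on its top; 50 g or so. Origin: centre of its underside; z up. Starts in the box under the cover; it can be on the left or on the right.
- pink_piece: The same block with a pink stone, in the other place in the box, about 100 mm from the blue one.
- cork_pad: Fixed round cork pad, 100 mm across, 8 mm thick, on the bench left or right of the box. Origin: centre of its underside, on the bench.
- tool_pot: Loose blue pot 72 mm across with tools sticking out, up to 175 mm high, on the other side of the box from the pad. Origin: centre of its underside.
- file: Loose file lying on the bench beyond the pad, 170 mm along its x, up to 25 mm wide and high, wooden handle towards its -x. Origin: its middle, at bench level.
- ring_mandrel: Loose steel ring mandrel, an upright cone 151 mm high on a round wooden foot 52 mm across, standing on the bench on the robot's side of the pad, 90 mm or more from its centre. Origin: centre of its underside.
- resin_bottle: Loose black bottle, 40 mm across, 115 mm high, standing on the bench in front of the box. Origin: centre of its underside.
Things that resemble listed ones, but are neither listed nor needed, are in the scene too. Of the things like the cork_pad, leave any that is green or grey; of the rest the larger one is meant.

How it is judged:
By the outcome, as a careful person would: the job done as asked, in the order asked, and still so for the second after the job is handed in, with the robot touching nothing.
It also fails if it takes over 58 s, if anything falls off the work surface, if the arm or the gripper's body presses on something with over 40 N, if the wrist force passes 120 N, or if a joint passes its speed limit or range.

## Working session

There is one attempt and no reset: what is moved stays moved. The work goes in short steps, Python scripts to look and compute and a tool call to move; the robot and the scene stay as the last step left them, time stands still between calls to the robot, and variables do not carry over. Pictures are saved under pics/ and viewed, about 8 in all and at most 12, crops included, and the job is handed in when it is done.

Besides the shell and the picture viewer there is one more tool, called after "Emit:" as name(argument=value, ...), one argument or row to a line, values as JSON. apply_moves: Moves the arm, as the interface text tells. Its arguments: {"type":"object","properties":{"deltas":{"type":"array"},"grip_force":{"type":"number"}},"required":["deltas"]}

```bash
mkdir -p pics; ls
python3 - <<'E'
from plant import robot,viewer
import cv2,numpy as np
np.set_printoptions(precision=4,suppress=True)
s=robot.read_state();print(s)
for n in("top","side"):
    im=viewer.read_camera(n);cv2.imwrite(f"pics/{n}0.png",im)
    c=viewer.get_calibration(n);print(n,c, -np.array(c["R"]).T@np.array(c["t"]))
E
```

```text
pics
{'t': 0.0, 'q': array([-1.3264,  0.1312,  1.4893,  0.    ,  1.523 , -0.0854]), 'dq': array([ 0.0009,  0.0014, -0.001 ,  0.0001,  0.0003,  0.001 ]), 'joint_torque': array([  0.0011, -55.9829, -49.1761,   0.077 ,   0.0352,  -0.0002]), 'tool_pos': array([ 0.1943, -0.5674,  0.4037]), 'orientation': array([-3.0972, -0.5154,  0.0002]), 'force': array([0.066 , 0.0648, 0.0452]), 'wrist_torque': array([0.0371, 0.0442, 0.0304]), 'opening': 0.0927921330787683}
top {'fx': 455.3422181142389, 'fy': 455.3422181142389, 'cx': 314.24215315663554, 'cy': 239.40645492161374, 'R': array([[-0.0089, -1.    , -0.0025],
       [-0.9751,  0.0092, -0.2217],
       [ 0.2217,  0.0004, -0.9751]]), 't': array([-0.0496,  0.5182,  0.9348])} [ 0.2976 -0.0548  1.0263]
side {'fx': 526.7475941699669, 'fy': 526.7475941699669, 'cx': 321.02238909338416, 'cy': 237.92389820180384, 'R': array([[ 0.9901, -0.1406,  0.0046],
       [-0.0745, -0.5515, -0.8309],
       [ 0.1194,  0.8223, -0.5564]]), 't': array([-0.5063,  0.0906,  1.0699])} [ 0.3803 -0.901   0.673 ]
```

View pics/top0.png

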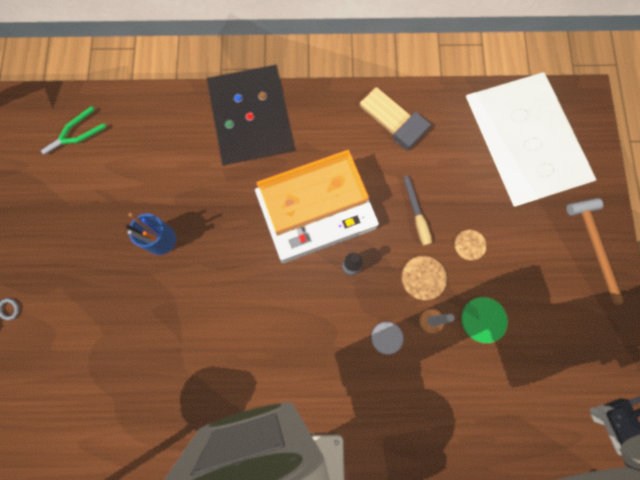

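View pics/side0.png

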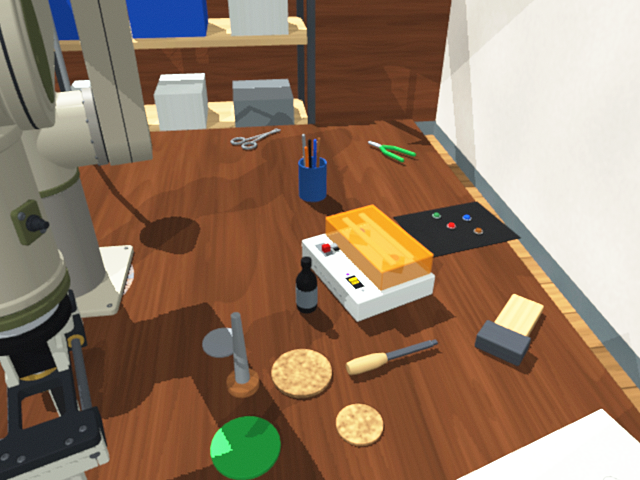

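Top view: box about (317,205), latch (302,239), switch (350,222), bottle (352,263), large cork pad (424,278), small decoy (471,245), mandrel foot (432,321), pot (152,235), file (418,210). Side view agrees; pad (302,373), bottle (307,290).

```bash
cat > h.py <<'E'
import cv2,numpy as np
from plant import robot,viewer,order
np.set_printoptions(precision=4,suppress=True)
def ray(n,uv,z):
    c=viewer.get_calibration(n);R=np.array(c["R"]);o=-R.T@np.array(c["t"])
    d=R.T@np.array([(uv[0]-c["cx"])/c["fx"],(uv[1]-c["cy"])/c["fy"],1])
    return o+d*(z-o[2])/d[2]
def proj(n,X):
    c=viewer.get_calibration(n);p=np.array(c["R"])@X+np.array(c["t"])
    return np.array([c["fx"]*p[0]/p[2]+c["cx"],c["fy"]*p[1]/p[2]+c["cy"]])
def blobs(im,lo,hi,win,amin=8):
    x0,y0,x1,y1=win
    h=cv2.cvtColor(im[y0:y1,x0:x1],cv2.COLOR_BGR2HSV)
    m=cv2.inRange(h,np.array(lo),np.array(hi))
    n,l,st,ce=cv2.connectedComponentsWithStats(m)
    return [(st[i,4],ce[i]+[x0,y0]) for i in range(1,n) if st[i,4]>=amin],m
E
python3 - <<'E'
from h import *
t=cv2.imread("pics/top0.png");s=cv2.imread("pics/side0.png")
a=cv2.resize(t[140:270,245:385],None,fx=4,fy=4,interpolation=cv2.INTER_CUBIC)
b=cv2.resize(s[195:325,295:440],None,fx=4,fy=4,interpolation=cv2.INTER_CUBIC)
b=b[:,:]
cv2.imwrite("pics/ca.png",a);cv2.imwrite("pics/cb.png",b)
for n,im,win in(("top",t,(250,140,385,270)),("side",s,(295,195,440,325))):
    for nm,lo,hi,z in(("red",(0,170,100),(6,255,255),.0665),("yel",(24,150,120),(34,255,255),.0575)):
        for ar,c in blobs(im,lo,hi,win)[0]: print(n,nm,ar,c,ray(n,c,z))
for n,im,w in(("top",t,(395,250,452,305)),("side",s,(265,340,338,402))):
    r,_=blobs(im,(8,60,120),(25,200,255),w,300)
    for ar,c in r: print("pad",ar,c,ray(n,c,.008))
E
```

```text
top red 22 [302.3182 238.3182] [ 0.5184 -0.0286  0.0665]
top yel 44 [349.3182 221.8864] [ 0.5566 -0.1319  0.0575]
side red 56 [325.6071 247.3929] [ 0.5147 -0.04    0.0665]
side yel 53 [353.5472 280.3019] [ 0.5527 -0.1411  0.0575]
pad 2970 [422.3687 275.9684] [ 0.4424 -0.297   0.008 ]
pad 3711 [302.6373 369.3708] [ 0.438  -0.3008  0.008 ]
```

View pics/ca.png

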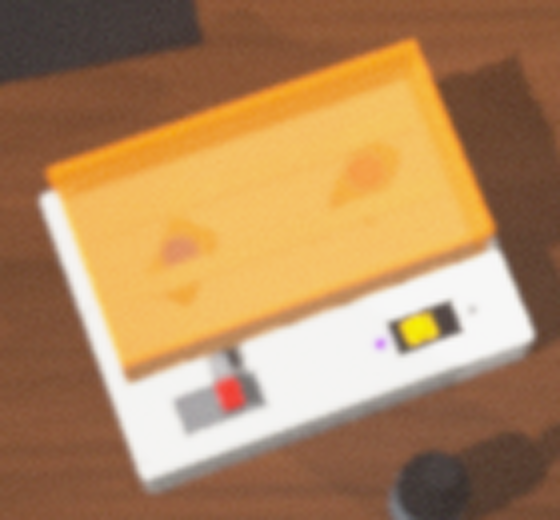

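View pics/cb.png

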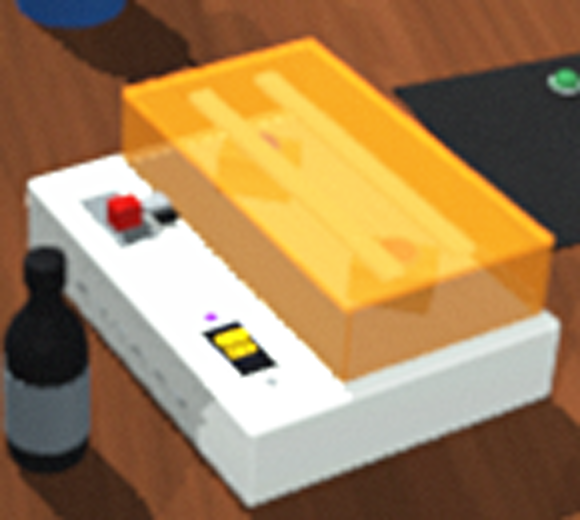

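Crops: the box front corners (top) are at about (281.5,260.5) and (378,224.5). Through the cover the left stone (290,202) looks purple, so likely blue, and the right one (336,182) looks pinkish; I'll confirm this once the cover is open.

Run:
```python
from h import *
P={}
for n,uv in(("top",(281.5,260.5)),("top",(378.2,224.7)),("top",(255.5,190.5)),("side",(302.5,241.5)),("side",(357.5,304.2)),("side",(434.5,276.2))):
    P[n,uv]=ray(n,uv,.052);print(n,uv,P[n,uv])
A,B=ray("top",(281.5,260.5),.052),ray("top",(378.2,224.7),.052)
C,D=ray("side",(302.5,241.5),.052),ray("side",(357.5,304.2),.052)
for a,b in((A,B),(C,D)):
    d=a-b;print("len",np.linalg.norm(d),"yaw",np.arctan2(-d[0],d[1]))
    y=d/np.linalg.norm(d);x=np.array([y[1],-y[0],0]);o=(a+b)/2+.0875*x;print("O",o)
    for nm,X in(("red",[.5165,-.034,0]),("yel",[.5546,-.1365,0])):
        e=np.array(X)-o;print(nm,e@x,e@y)
print("bottle top", ray("top",(353,261),.115),"side cap",ray("side",(306,261),.115),"side foot",ray("side",(307,306),0))
print("mandrel foot",ray("top",(432,322),.01),ray("side",(242.5,384),.01))
print("tips?",ray("top",(424,278),.008),ray("side",(301.5,371),.008))
```

```text
top (281.5, 260.5) [0.4728 0.0171 0.052 ]
top (378.2, 224.7) [ 0.5511 -0.196   0.052 ]
top (255.5, 190.5) [0.6332 0.0768 0.052 ]
side (302.5, 241.5) [0.4731 0.0085 0.052 ]
side (357.5, 304.2) [ 0.5481 -0.2025  0.052 ]
side (434.5, 276.2) [ 0.7103 -0.1428  0.052 ]
len 0.22706490814425143 yaw 0.35204590070997027
O [ 0.5941 -0.0593  0.052 ]
red -0.06408612022263323 0.05045341985845346
yel -0.06366676578384806 -0.058897776485503706
len 0.2239189860147224 yaw 0.3415760789437332
O [ 0.5931 -0.0677  0.052 ]
red -0.06086856341607873 0.05740024396085952
yel -0.05930436534210075 -0.051940568567607474
bottle top [ 0.4591 -0.1327  0.115 ] side cap [ 0.463  -0.1462  0.115 ] side foot [ 0.4648 -0.136   0.    ]
mandrel foot [ 0.3401 -0.3114  0.01  ] [ 0.3392 -0.3199  0.01  ]
tips? [ 0.4378 -0.3004  0.008 ] [ 0.4357 -0.304   0.008 ]
```

Emit:
apply_moves(
  deltas=[
    [36,[0,0,0],-0.02],
    [36,[48,-28,0],0],
    [36,[48,-28,0],0],
    [36,[48,-28,0],0],
    [36,[48,-28,0],0],
  ],
  grip_force=30,
)

```text
t: 0.72
tool_pos: [0.3371, -0.3952, 0.4047]
orientation: [3.093, 0.547, 0.0]
force: [1.2, -0.7, -0.4]
opening: 0.0478
```

Emit:
apply_moves(
  deltas=[
    [36,[48,-28,0],0],
    [36,[48,-28,0],0],
    [36,[48,-28,0],0],
    [36,[48,-28,0],0],
    [36,[48,-28,0],0],
  ],
)

```text
t: 1.35
tool_pos: [0.5147, -0.1813, 0.4048]
orientation: [3.093, 0.548, 0.0]
force: [0.1, -1.7, -0.2]
opening: 0.0363
```

```bash
cat >> h.py <<'E'
from scipy.spatial.transform import Rotation as Ro
O=np.array([.5935,-.0635,0]);YAW=.35
def tobox(p):
    return Ro.from_euler('z',-YAW).apply(np.array(p)-O)
def fromb(p): return Ro.from_euler('z',YAW).apply(p)+O
def st():
    s=robot.read_state();r=Ro.from_rotvec(s["orientation"]);M=r.as_matrix()
    print("t",s["t"],"pos",s["tool_pos"],"toolx yaw",np.arctan2(M[1,0],M[0,0]),"z",M[:,2],"F",s["force"],"open",s["opening"],"box",tobox(s["tool_pos"]))
    return s,r
def to(X):
    s,r=st();print("tool delta mm",r.inv().apply(np.array(X)-s["tool_pos"])*1000)
E
python3 -c "
from h import *
to(fromb([-.062,-.055,.2405]))"
```

```text
t 1.35 pos [ 0.5147 -0.1813  0.4048] toolx yaw 0.35061296487346333 z [ 0.0002 -0.0002 -1.    ] F [ 0.1334 -1.7411 -0.1744] open 0.03625274406195713 box [-0.1144 -0.0836  0.4048]
tool delta mm [ 52.419  -28.6277 164.2822]
```

Emit:
apply_moves(
  deltas=[
    [36,[52,-28,0],0],
    [36,[0,0,50],0],
    [36,[0,0,50],0],
    [36,[0,0,46],0],
    [36,[0,0,0],0],
  ],
)

```text
t: 1.98
tool_pos: [0.5509, -0.1379, 0.2542]
orientation: [-3.089, -0.547, 0.012]
force: [0.3, 0.2, -0.0]
opening: 0.0357
```

Run:
```python
from h import *
to(fromb([-.062,-.055,.2405]))
s=viewer.read_camera("side");t=viewer.read_camera("top")
a=cv2.resize(s[200:330,290:420],(520,520),interpolation=cv2.INTER_CUBIC)
cv2.imwrite("pics/sw1.png",a)
```

```text
t 1.975 pos [ 0.5509 -0.1379  0.2542] toolx yaw 0.35056151180575473 z [-0.0086  0.003  -1.    ] F [ 0.2666  0.2213 -0.0185] open 0.035690859049249755 box [-0.0655 -0.0553  0.2542]
tool delta mm [ 3.6171 -0.2155 13.7237]
```

View pics/sw1.png

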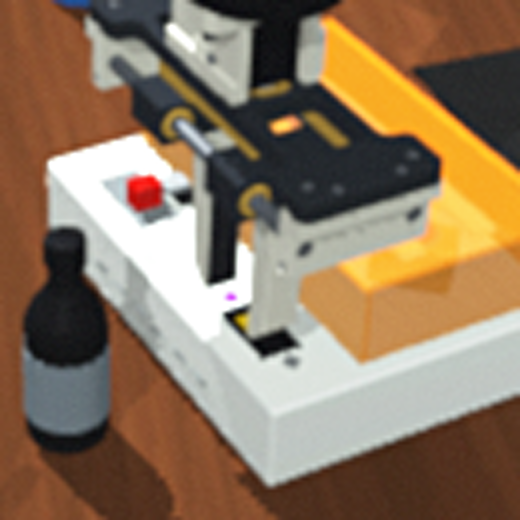

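The fingers straddle the yellow switch. Next: lower, then shift in −y of the box (tool +y).

Emit:
apply_moves(
  deltas=[
    [36,[0,0,8],0],
    [36,[0,0,5],0],
    [36,[0,0,0],0],
  ],
)

```text
t: 2.45
tool_pos: [0.5531, -0.1388, 0.246]
orientation: [3.094, 0.547, 0.0]
force: [0.7, -0.5, -0.3]
opening: 0.0362
```

Emit:
apply_moves(
  deltas=[
    [36,[0,5,0],0],
    [36,[0,5,0],0],
    [36,[0,3,0],0],
    [36,[0,0,0],0],
  ],
)

```text
t: 2.95
tool_pos: [0.5576, -0.1513, 0.2458]
orientation: [3.094, 0.546, 0.0]
force: [-0.8, 0.1, 0.3]
opening: 0.0358
```

Run:
```python
from h import *
st()
```

```text
t 2.95 pos [ 0.5576 -0.1513  0.2458] toolx yaw 0.34938562117950817 z [ 0.0001 -0.0001 -1.    ] F [-0.8161  0.137   0.3273] open 0.03584165833020373 box [-0.0638 -0.0702  0.2458]
```

Emit:
apply_moves(
  deltas=[
    [36,[0,-8,0],0],
    [36,[0,0,3],0],
    [36,[0,0,2],0],
    [36,[0,0,0],0],
    [36,[0,0,0],0],
  ],
)

```text
t: 3.58
tool_pos: [0.5548, -0.1435, 0.2407]
orientation: [3.094, 0.547, 0.0]
force: [0.4, -0.1, 0.0]
opening: 0.0358
```

Emit:
apply_moves(
  deltas=[
    [36,[0,4,0],0],
    [36,[0,4,0],0],
    [36,[0,2,0],0],
    [36,[0,0,0],0],
  ],
)

```text
t: 4.08
tool_pos: [0.5583, -0.1532, 0.2408]
orientation: [3.093, 0.546, 0.0]
force: [0.2, -0.9, -0.2]
opening: 0.0361
```

Emit:
apply_moves(
  deltas=[
    [36,[0,2,0],0],
    [36,[0,2,0],0],
    [36,[0,0,0],0],
  ],
)

```text
t: 4.45
tool_pos: [0.5596, -0.1569, 0.2408]
orientation: [3.093, 0.546, 0.0]
force: [-0.1, 0.0, -0.1]
opening: 0.036
```

Emit:
apply_moves(
  deltas=[
    [36,[0,2,0],0],
    [36,[0,2,0],0],
    [36,[0,0,0],0],
  ],
)

```text
t: 4.82
tool_pos: [0.5606, -0.1592, 0.2405]
orientation: [-3.09, -0.547, 0.002]
force: [-3.4, 7.3, 5.1]
opening: 0.0362
```

Emit:
apply_moves(
  deltas=[
    [36,[0,1.5,0],0],
    [36,[0,1.5,0],0],
    [36,[0,0,0],0],
  ],
)

```text
t: 5.2
tool_pos: [0.5612, -0.1603, 0.2403]
orientation: [-3.086, -0.547, 0.004]
force: [-8.0, 18.9, 9.3]
opening: 0.0363
```

Run:
```python
from h import *
st()
s=viewer.read_camera("side")
a=cv2.resize(s[250:320,320:400],(640,560),interpolation=cv2.INTER_CUBIC)
cv2.imwrite("pics/sw2.png",a)
```

```text
t 5.2 pos [ 0.5612 -0.1603  0.2403] toolx yaw 0.3507903205269274 z [-0.004   0.0069 -1.    ] F [-7.9664 18.9141  9.3008] open 0.03632734994733014 box [-0.0635 -0.0798  0.2403]
```

View pics/sw2.png

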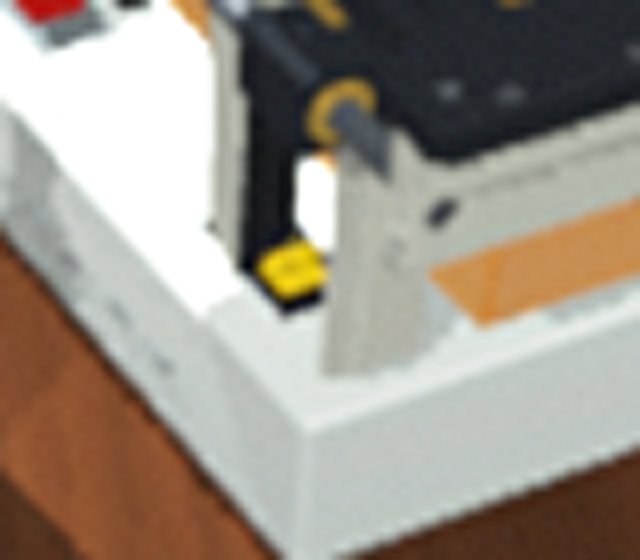

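The yellow ridge is against the pad, with about 20 N at the stop. Backing off, lifting and checking.

Emit:
apply_moves(
  deltas=[
    [36,[0,-8,0],0],
    [36,[0,-8,0],0],
    [36,[0,0,-20],0],
    [36,[0,0,-20],0],
    [36,[0,0,-10],0],
  ],
)

```text
t: 5.88
tool_pos: [0.5574, -0.1487, 0.294]
orientation: [3.092, 0.546, 0.006]
force: [0.1, -0.4, -0.1]
opening: 0.0361
```

Emit:
apply_moves(
  deltas=[
    [36,[0,-33,-2],0],
    [36,[0,-33,-2],0],
    [36,[0,-32,-2],0],
    [36,[0,0,0],0],
    [36,[0,0,0],0],
  ],
)

```text
t: 6.5
tool_pos: [0.5233, -0.0566, 0.2974]
orientation: [3.093, 0.547, 0.002]
force: [-0.2, -0.1, -0.4]
opening: 0.0359
```

Run:
```python
from h import *
to(fromb([-.065,.053,.242]))
s=viewer.read_camera("side");s0=cv2.imread("pics/side0.png")
a=np.hstack([cv2.resize(q[225:300,320:385],(390,450),interpolation=cv2.INTER_CUBIC) for q in(s0,s)])
cv2.imwrite("pics/sw3.png",a)
for q in(s0,s): print(blobs(q,(24,150,120),(34,255,255),(335,265,380,300))[0])
```

```text
t 6.5 pos [ 0.5233 -0.0566  0.2974] toolx yaw 0.35006505041385816 z [ 0.0012 -0.0007 -1.    ] F [-0.2103 -0.0947 -0.3781] open 0.035870444355492914 box [-0.0636  0.0306  0.2974]
tool delta mm [ -1.4384 -22.4498  55.376 ]
[(np.int32(53), array([353.5472, 280.3019]))]
[(np.int32(48), array([356.0625, 282.9583]))]
```

View pics/sw3.png

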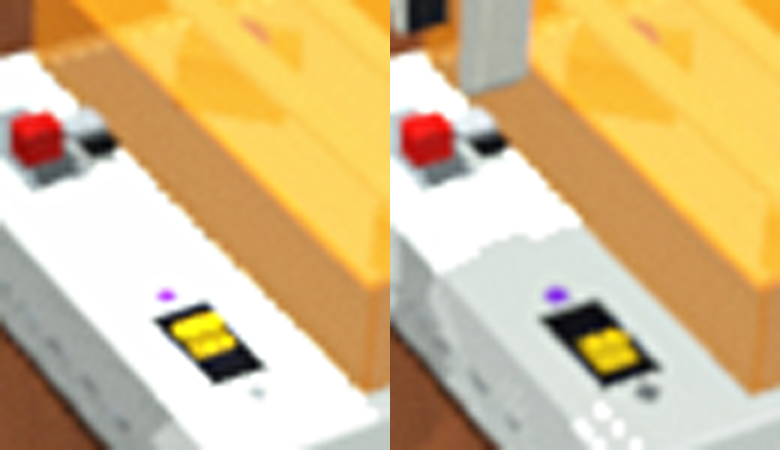

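The switch has moved about 10 mm across to its off end. Now the latch.

Emit:
apply_moves(
  deltas=[
    [36,[-3,-12,0],0],
    [36,[0,-11,0],0],
    [36,[0,0,20],0],
    [36,[0,0,20],0],
    [36,[0,0,0],0],
  ],
)

```text
t: 7.18
tool_pos: [0.5111, -0.0349, 0.255]
orientation: [-3.092, -0.547, 0.006]
force: [-0.2, -0.6, -0.4]
opening: 0.0357
```

Emit:
apply_moves(
  deltas=[
    [36,[0,0,8],0],
    [36,[0,0,6],0],
    [36,[0,0,0],0],
    [36,[0,0,0],0],
  ],
)

```text
t: 7.68
tool_pos: [0.5123, -0.0355, 0.243]
orientation: [3.094, 0.547, 0.001]
force: [1.2, 0.1, 0.3]
opening: 0.0355
```

Emit:
apply_moves(
  deltas=[
    [36,[0,-4,0],0],
    [36,[0,-4,0],0],
    [36,[0,-4,0],0],
    [36,[0,0,0],0],
  ],
)

```text
t: 8.18
tool_pos: [0.508, -0.0239, 0.2427]
orientation: [-3.093, -0.547, 0.0]
force: [0.6, -0.6, -0.7]
opening: 0.036
```

Emit:
apply_moves(
  deltas=[
    [36,[0,-3,0],0],
    [36,[0,-3,0],0],
    [36,[0,0,0],0],
  ],
)

```text
t: 8.55
tool_pos: [0.506, -0.0185, 0.2427]
orientation: [3.093, 0.547, 0.0]
force: [0.8, -1.3, -0.4]
opening: 0.0365
```

```bash
python3 -c "
from h import *
st()"
```

```text
t 8.55 pos [ 0.506  -0.0185  0.2427] toolx yaw 0.3499687904187533 z [ 0.     -0.0001 -1.    ] F [ 0.8212 -1.2666 -0.4357] open 0.03649905005434135 box [-0.0668  0.0723  0.2427]
```

Emit:
apply_moves(
  deltas=[
    [36,[0,-2,0],0],
    [36,[0,-2,0],0],
    [36,[0,-1,0],0],
    [36,[0,0,0],0],
    [36,[0,0,0],0],
  ],
)

```text
t: 9.18
tool_pos: [0.5044, -0.0139, 0.2428]
orientation: [3.094, 0.547, 0.0]
force: [1.0, -1.8, 0.0]
opening: 0.0361
```

Run:
```python
from h import *
st()
s=viewer.read_camera("side");t=viewer.read_camera("top")
cv2.imwrite("pics/c1.png",np.hstack([cv2.resize(s[150:330,280:450],None,fx=2.2,fy=2.2),cv2.resize(t[110:290,230:400],None,fx=2.2,fy=2.2)]))
```

```text
t 9.175 pos [ 0.5044 -0.0139  0.2428] toolx yaw 0.3498340216693871 z [ 0.0001 -0.     -1.    ] F [ 0.9624 -1.8417  0.0347] open 0.03613119205773668 box [-0.0667  0.0772  0.2428]
```

View pics/c1.png

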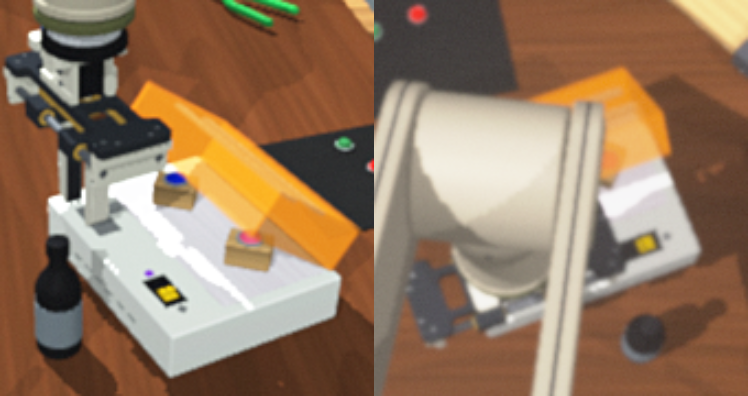

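The cover is swinging open; the blue block is confirmed on the left. I'll wait, release the latch and retreat.

Emit:
apply_moves(
  deltas=[
    [36,[0,0,0],0],
    [36,[0,0,0],0],
    [36,[0,0,0],0],
    [36,[0,0,0],0],
    [36,[0,0,0],0],
  ],
)

```text
t: 9.9
tool_pos: [0.5044, -0.0139, 0.2428]
orientation: [3.094, 0.547, 0.0]
force: [1.2, -1.9, 0.8]
opening: 0.0362
```

Emit:
apply_moves(
  deltas=[
    [36,[0,0,0],0],
    [36,[0,0,0],0],
    [36,[0,0,0],0],
    [36,[0,0,0],0],
    [36,[0,0,0],0],
  ],
)

```text
t: 10.52
tool_pos: [0.5044, -0.0139, 0.2428]
orientation: [3.094, 0.547, 0.0]
force: [1.2, -1.4, -0.1]
opening: 0.0362
```

Emit:
apply_moves(
  deltas=[
    [36,[0,10,0],0],
    [36,[0,12,0],0],
    [36,[0,0,-20],0],
    [36,[0,0,-50],0],
    [36,[0,0,-55],0],
  ],
)

```text
t: 11.15
tool_pos: [0.5115, -0.0352, 0.3681]
orientation: [-3.093, -0.546, 0.004]
force: [0.5, -0.0, 0.2]
opening: 0.0359
```

Emit:
apply_moves(
  deltas=[
    [60,[0,50,-20],0],
    [60,[0,50,0],0],
    [60,[-10,60,0],0],
    [60,[-10,60,0],0],
    [60,[0,0,0],0],
  ],
)

```text
t: 11.78
tool_pos: [0.568, -0.2529, 0.3865]
orientation: [-3.095, -0.539, 0.002]
force: [-0.3, 1.6, -0.3]
opening: 0.0598
```

Run:
```python
from h import *
st()
s=viewer.read_camera("side");t=viewer.read_camera("top")
cv2.imwrite("pics/s2.png",s);cv2.imwrite("pics/t2.png",t)
for n,im,w in(("top",t,(250,140,385,270)),("side",s,(295,180,440,325))):
    for ar,c in blobs(im,(108,120,60),(130,255,255),w)[0]: print(n,"blue",ar,c,ray(n,c,.079))
cv2.imwrite("pics/c2.png",np.hstack([cv2.resize(s[200:300,300:400],(390,390),interpolation=cv2.INTER_CUBIC),cv2.resize(t[160:260,255:355],(390,390),interpolation=cv2.INTER_CUBIC)]))
```

```text
t 11.775 pos [ 0.568  -0.2529  0.3865] toolx yaw 0.3447653191526061 z [-0.0015 -0.0001 -1.    ] F [-0.3381  1.5726 -0.3342] open 0.05984382389754063 box [-0.0889 -0.1692  0.3865]
top blue 43 [289.5814 203.0233] [ 0.5945 -0.0015  0.079 ]
side blue 479 [311.7745 189.7891] [0.5148 0.1806 0.079 ]
side blue 17 [357.8824 230.4706] [ 0.5873 -0.006   0.079 ]
```

View pics/c2.png

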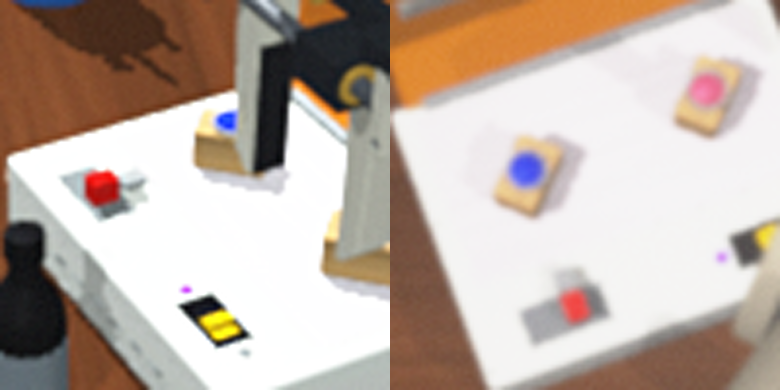

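Run:
```python
from h import *
t=cv2.imread("pics/t2.png")
x0,y0=272,186
c=t[y0:222,x0:308]
h=cv2.cvtColor(c,cv2.COLOR_BGR2HSV)
for vmin in(80,165,185):
    m=cv2.inRange(h,np.array((8,70,vmin)),np.array((30,255,255)))|cv2.inRange(h,np.array((105,110,60)),np.array((135,255,255)))
    cs,_=cv2.findContours(m,cv2.RETR_EXTERNAL,cv2.CHAIN_APPROX_NONE)
    k=max(cs,key=cv2.contourArea).reshape(-1,2)+[x0,y0]
    w=np.array([ray("top",p,.076)[:2]*1000 for p in k],np.float32)
    r=cv2.minAreaRect(w);print(vmin,len(k),r);b=cv2.boxPoints(r);print(b.round(1).tolist())
    q=w-w.mean(0)
m=cv2.inRange(h,np.array((8,70,80)),np.array((30,255,255)))|cv2.inRange(h,np.array((105,110,60)),np.array((135,255,255)))
print(h[...,2][m>0].mean())
for r in range(4,34): print(' '.join(f"{h[r,j,2]:3d}" if m[r,j] else ' . ' for j in range(4,32)))
```

```text
80 29 ((579.0838012695312, 3.326141357421875), (25.615385055541992, 13.964632987976074), 72.15641784667969)
[[568.5, -6.699999809265137], [581.7999877929688, -11.0], [589.7000122070312, 13.399999618530273], [576.4000244140625, 17.700000762939453]]
165 29 ((579.0838012695312, 3.326141357421875), (25.615385055541992, 13.964632987976074), 72.15641784667969)
[[568.5, -6.699999809265137], [581.7999877929688, -11.0], [589.7000122070312, 13.399999618530273], [576.4000244140625, 17.700000762939453]]
185 27 ((579.28369140625, 4.07827091217041), (24.137531280517578, 13.46127700805664), 70.37722778320312)
[[568.9000244140625, -5.0], [581.5999755859375, -9.5], [589.7000122070312, 13.199999809265137], [577.0, 17.700000762939453]]
225.13235294117646
 .   .   .   .   .   .   .   .   .   .   .   .   .   .   .   .   .   .   .   .   .   .   .   .   .   .   .   . 
 .   .   .   .   .   .   .   .   .   .   .   .   .   .   .   .   .   .   .   .   .   .   .   .   .   .   .   . 
 .   .   .   .   .   .   .   .   .   .   .   .   .   .   .   .   .   .   .   .   .   .   .   .   .   .   .   . 
 .   .   .   .   .
[... 2304 characters left out ...]
   .   .   .   .   .   .   . 
 .   .   .   .   .   .   .   .   .   .   .   .   .  192 188 182  .   .   .   .   .   .   .   .   .   .   .   . 
 .   .   .   .   .   .   .   .   .   .   .   .   .   .   .   .   .   .   .   .   .   .   .   .   .   .   .   . 
 .   .   .   .   .   .   .   .   .   .   .   .   .   .   .   .   .   .   .   .   .   .   .   .   .   .   .   . 
 .   .   .   .   .   .   .   .   .   .   .   .   .   .   .   .   .   .   .   .   .   .   .   .   .   .   .   . 
 .   .   .   .   .   .   .   .   .   .   .   .   .   .   .   .   .   .   .   .   .   .   .   .   .   .   .   . 
 .   .   .   .   .   .   .   .   .   .   .   .   .   .   .   .   .   .   .   .   .   .   .   .   .   .   .   .
```

Run:
```python
from h import *
t=cv2.imread("pics/t2.png")
x0,y0=272,186
c=t[y0:222,x0:308]
h=cv2.cvtColor(c,cv2.COLOR_BGR2HSV)
m=cv2.inRange(h,np.array((5,55,80)),np.array((32,255,255)))|cv2.inRange(h,np.array((100,90,60)),np.array((140,255,255)))
m=cv2.morphologyEx(m,cv2.MORPH_CLOSE,np.ones((5,5)))
cs,_=cv2.findContours(m,cv2.RETR_EXTERNAL,cv2.CHAIN_APPROX_NONE)
k=max(cs,key=cv2.contourArea);hl=cv2.convexHull(k);print((hl.reshape(-1,2)+[x0,y0]).tolist())
w=np.array([ray("top",p+[x0,y0],.076)[:2]*1000 for p in hl.reshape(-1,2)],np.float32)
print(cv2.minAreaRect(w))
P=[ray("top",p,.076) for p in((289,194.5),(282,208.5),(298,199))]
for a,b in((0,1),(0,2)):
    d=P[a]-P[b];print("edge",np.linalg.norm(d)*1000,np.arctan2(d[1],d[0]))
cl=cv2.resize(t[186:222,272:308],(576,576),interpolation=cv2.INTER_CUBIC);cv2.imwrite("pics/b.png",cl)
```

```text
[[290, 195], [294, 196], [297, 197], [298, 198], [298, 201], [294, 210], [292, 214], [289, 214], [284, 212], [282, 211], [282, 208], [287, 197], [288, 195]]
((592.5474853515625, -2.497344970703125), (25.877593994140625, 42.21135330200195), 66.83810424804688)
edge 35.19421402050815 -0.4437993091678637
edge 22.322610583806817 1.0809052692789387
```

View pics/b.png

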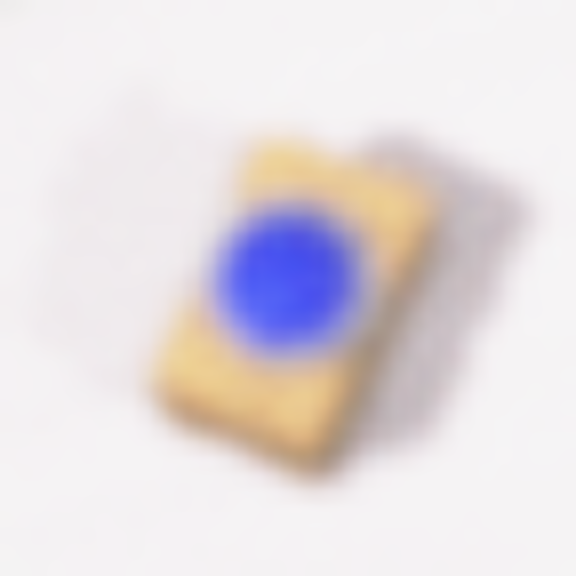

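The block's long axis is about −0.43 rad in world, centre ≈ (0.592, −0.006). An aligned grasp would put the gripper body's corner into the open cover, so I'll grasp with a partial turn and let the jaws align the block.

Emit:
apply_moves(
  deltas=[
    [60,[0,0,0],0.13],
    [60,[0,0,0],0.13],
    [60,[0,0,0],0.14],
    [60,[0,0,0],0],
    [60,[0,0,0],0],
  ],
)

```text
t: 12.5
tool_pos: [0.5685, -0.2473, 0.3879]
orientation: [-3.141, 0.072, -0.0]
force: [0.8, -0.7, 1.3]
opening: 0.0601
```

```bash
python3 -c "
from h import *
to([.5875,-.004,.244])
print(robot.read_state()['q'])"
```

```text
t 12.5 pos [ 0.5685 -0.2473  0.3879] toolx yaw -0.04607561005334067 z [ 0.0001  0.0001 -1.    ] F [ 0.822  -0.7077  1.2837] open 0.060105485948131275 box [-0.0865 -0.1641  0.3879]
tool delta mm [   7.7313 -243.9278  143.9299]
[-0.4931  0.1917  1.451   0.0002  1.4988  1.1238]
```

Emit:
apply_moves(
  deltas=[
    [60,[2,-61,0],0],
    [60,[2,-61,0],0],
    [60,[2,-61,0],0],
    [60,[2,-61,0],0],
    [60,[0,0,0],0],
  ],
)

```text
t: 13.12
tool_pos: [0.5886, -0.0004, 0.3879]
orientation: [-3.14, 0.066, -0.0]
force: [-0.3, -0.5, -0.7]
opening: 0.0601
```

Emit:
apply_moves(
  deltas=[
    [60,[0,0,40],0],
    [60,[0,0,30],0],
    [60,[0,0,20],0],
    [60,[0,0,0],0],
  ],
)

```text
t: 13.62
tool_pos: [0.588, -0.0053, 0.296]
orientation: [-3.14, 0.079, 0.005]
force: [-0.6, -0.3, 0.2]
opening: 0.0598
```

Run:
```python
from h import *
to([.5875,-.004,.244])
s=viewer.read_camera("side")
cv2.imwrite("pics/g1.png",cv2.resize(s[120:290,290:450],(640,600)[::1],interpolation=cv2.INTER_CUBIC))
```

```text
t 13.625 pos [ 0.588  -0.0053  0.296 ] toolx yaw -0.050038303435804996 z [-0.0033  0.0002 -1.    ] F [-0.6357 -0.3111  0.2049] open 0.05984153640814128 box [0.0148 0.0565 0.296 ]
tool delta mm [-0.4105 -1.2721 52.0301]
```

View pics/g1.png

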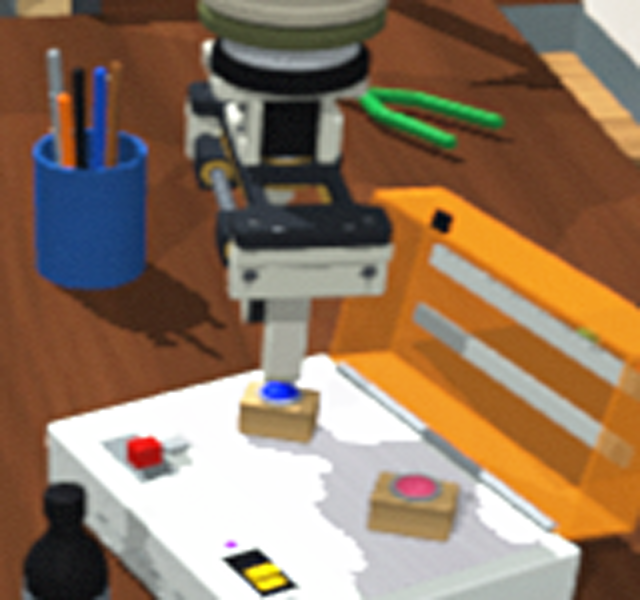

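The fingers straddle the blue block and the cover stands clear behind. Descending.

Emit:
apply_moves(
  deltas=[
    [60,[0,0,15],0],
    [60,[0,0,15],0],
    [60,[0,0,10],0],
    [60,[0,0,5],0],
    [60,[0,0,0],0],
  ],
)

```text
t: 14.3
tool_pos: [0.5885, -0.0047, 0.2522]
orientation: [-3.141, 0.079, 0.001]
force: [0.3, -0.6, 0.6]
opening: 0.0598
```

Emit:
apply_moves(
  deltas=[
    [60,[0,0,4],0],
    [60,[0,0,0],0],
  ],
)

```text
t: 14.55
tool_pos: [0.5887, -0.0048, 0.2487]
orientation: [-3.141, 0.079, -0.0]
force: [0.2, 0.4, 0.2]
opening: 0.0601
```

Emit:
apply_moves(
  deltas=[
    [40,[0,0,0],0],
    [34,[0,0,0],0],
    [30,[0,0,0],0],
    [27,[0,0,0],0],
    [27,[0,0,0],0],
  ],
  grip_force=8,
)

```text
t: 15.18
tool_pos: [0.5887, -0.0048, 0.2488]
orientation: [-3.141, 0.079, -0.0]
force: [-0.2, 0.9, 1.4]
opening: 0.0296
```

Emit:
apply_moves(
  deltas=[
    [20,[0,0,0],0],
    [20,[0,0,0],0],
    [20,[0,0,0],0],
    [20,[0,0,0],0],
  ],
)

```text
t: 15.68
tool_pos: [0.5887, -0.0048, 0.2488]
orientation: [-3.141, 0.079, -0.0]
force: [-0.3, 0.6, 1.3]
opening: 0.0293
```

Opening is 29.3 mm, so the block is only partly aligned. I'll drag it lightly 24 mm away from the cover, release, turn to match and regrip.

Emit:
apply_moves(
  deltas=[
    [20,[-6,2.5,0],0],
    [20,[-6,2.5,0],0],
    [20,[-6,2.5,0],0],
    [20,[-5,2,0],0],
    [20,[0,0,0],0],
  ],
)

```text
t: 16.3
tool_pos: [0.5647, -0.0134, 0.2488]
orientation: [3.14, -0.079, -0.001]
force: [-2.1, -0.1, 1.1]
opening: 0.0285
```

Emit:
apply_moves(
  deltas=[
    [46,[0,0,0],0],
    [46,[0,0,0],0],
    [46,[0,0,0],0.1],
    [46,[0,0,0],0.09],
    [46,[0,0,3],0],
  ],
)

```text
t: 16.92
tool_pos: [0.5655, -0.0131, 0.2458]
orientation: [-3.119, 0.375, -0.001]
force: [-0.4, 0.2, 0.2]
opening: 0.0458
```

Emit:
apply_moves(
  deltas=[
    [34,[0,0,0],0],
    [30,[0,0,0],0],
    [20,[0,0,0],0],
    [20,[0,0,0],0],
    [20,[0,0,0],0],
  ],
  grip_force=12,
)

```text
t: 17.55
tool_pos: [0.5653, -0.0131, 0.2458]
orientation: [-3.119, 0.376, -0.0]
force: [-0.1, -0.3, -1.0]
opening: 0.0259
```

```bash
python3 -c "
from h import *
st()"
```

```text
t 17.55 pos [ 0.5653 -0.0131  0.2458] toolx yaw -0.24005875699770532 z [ 0.0001  0.     -1.    ] F [-0.0636 -0.2682 -0.9714] open 0.02587226090992285 box [-0.0092  0.057   0.2458]
```

Opening is 25.9 mm, a flush grip. Lifting.

Emit:
apply_moves(
  deltas=[
    [20,[0,0,-8],0],
    [20,[0,0,-30],0],
    [20,[0,0,-40],0],
    [20,[0,0,-40],0],
    [20,[0,0,-20],0],
  ],
  grip_force=20,
)

```text
t: 18.18
tool_pos: [0.5657, -0.0132, 0.3871]
orientation: [-3.119, 0.376, -0.007]
force: [0.4, 0.5, -0.1]
opening: 0.0257
```

Run:
```python
from h import *
to([.4385,-.3006,.206])
s=viewer.read_camera("side")
for ar,c in blobs(s,(108,120,60),(130,255,255),(260,80,440,325))[0]: print(ar,c)
p=robot.read_state()["tool_pos"]; print("exp stone",proj("side",p-[0,0,.1938-.0275]))
```

```text
t 18.175 pos [ 0.5657 -0.0132  0.3871] toolx yaw -0.2401640997123447 z [ 0.0042 -0.0005 -1.    ] F [ 0.3772  0.5158 -0.0569] open 0.025701611857122025 box [-0.0088  0.0568  0.3871]
tool delta mm [-55.9807 309.5203 180.6536]
913 [312.2037 179.287 ]
15 [356.2667 173.3333]
exp stone [350.9805 170.054 ]
```

The stone is seen at (356,173) moving with the gripper. Carrying to the pad.

Emit:
apply_moves(
  deltas=[
    [20,[-9,40,0],0],
    [20,[-9,45,0],0],
    [20,[-9,45,0],0],
    [20,[-9,45,0],0],
    [20,[-9,45,0],0],
  ],
)

```text
t: 18.85
tool_pos: [0.4681, -0.2172, 0.3822]
orientation: [-3.118, 0.376, 0.003]
force: [1.0, -0.2, -1.0]
opening: 0.0256
```

Emit:
apply_moves(
  deltas=[
    [20,[-9,45,0],0],
    [20,[-4,44,0],0],
    [20,[0,0,0],0],
    [20,[0,0,0],0],
  ],
)

```text
t: 19.35
tool_pos: [0.4353, -0.2991, 0.3826]
orientation: [-3.117, 0.377, 0.002]
force: [0.1, 0.6, -1.2]
opening: 0.0258
```

Run:
```python
from h import *
to([.4385,-.3006,.2018])
s=viewer.read_camera("side")
for ar,c in blobs(s,(108,120,60),(130,255,255),(200,180,440,400))[0]: print(ar,c,ray("side",c,robot.read_state()["tool_pos"][2]-.1938+.027))
cv2.imwrite("pics/p1.png",s)
```

```text
t 19.35 pos [ 0.4353 -0.2991  0.3826] toolx yaw -0.24082333226099956 z [-0.0012  0.0017 -1.    ] F [ 0.1247  0.6242 -1.1885] open 0.025837085635884237 box [-0.2294 -0.167   0.3826]
tool delta mm [  3.761    0.9525 180.7614]
16 [304.6875 272.1875] [ 0.443  -0.3093  0.216 ]
```

Emit:
apply_moves(
  deltas=[
    [20,[-3,0,50],0],
    [20,[0,0,50],0],
    [20,[0,0,40],0],
    [20,[0,0,22],0],
    [20,[0,0,8],0],
  ],
)

```text
t: 20.02
tool_pos: [0.4324, -0.297, 0.2118]
orientation: [-3.117, 0.373, 0.004]
force: [-0.5, -0.6, -0.7]
opening: 0.0257
```

Emit:
apply_moves(
  deltas=[
    [20,[0,0,2],0],
    [20,[0,0,1],0],
    [20,[0,0,0],0],
    [20,[0,0,0],0],
  ],
)

```text
t: 20.52
tool_pos: [0.4327, -0.299, 0.2115]
orientation: [3.118, -0.376, 0.002]
force: [0.2, 0.5, 0.6]
opening: 0.0264
```

Emit:
apply_moves(
  deltas=[
    [20,[0,0,1],0],
    [20,[0,0,1],0],
    [20,[0,0,1],0],
    [20,[0,0,0],0],
  ],
)

```text
t: 21.02
tool_pos: [0.4324, -0.2987, 0.2075]
orientation: [-3.119, 0.377, 0.0]
force: [0.3, -1.0, -0.6]
opening: 0.0258
```

Emit:
apply_moves(
  deltas=[
    [20,[0,0,1.5],0],
    [20,[0,0,1.5],0],
    [20,[0,0,0],0],
    [20,[0,0,0],0],
  ],
)

```text
t: 21.52
tool_pos: [0.4325, -0.2987, 0.2047]
orientation: [-3.119, 0.376, 0.0]
force: [-0.9, 0.1, -0.3]
opening: 0.026
```

Emit:
apply_moves(
  deltas=[
    [20,[0,0,1],0],
    [20,[0,0,1],0],
    [20,[0,0,0],0],
    [20,[0,0,0],0],
  ],
)

```text
t: 22.02
tool_pos: [0.4325, -0.2987, 0.2027]
orientation: [-3.119, 0.376, 0.0]
force: [0.6, -0.9, -0.4]
opening: 0.0257
```

```bash
python3 -c "
from h import *
st()"
```

```text
t 22.025 pos [ 0.4325 -0.2987  0.2027] toolx yaw -0.24018260975294026 z [-0.0001  0.0001 -1.    ] F [ 0.6364 -0.8869 -0.3622] open 0.025718453884794493 box [-0.2319 -0.1658  0.2027]
```

Emit:
apply_moves(
  deltas=[
    [20,[0,0,0.5],0],
    [20,[0,0,0.5],0],
    [20,[0,0,0],0],
    [20,[0,0,0],0],
  ],
)

```text
t: 22.52
tool_pos: [0.4325, -0.2988, 0.2018]
orientation: [3.119, -0.376, 0.0]
force: [0.8, -0.3, -0.5]
opening: 0.0259
```

Emit:
apply_moves(
  deltas=[
    [20,[0,0,0.5],0],
    [20,[0,0,0.5],0],
    [20,[0,0,0],0],
    [20,[0,0,0],0],
  ],
)

```text
t: 23.02
tool_pos: [0.4326, -0.2988, 0.2017]
orientation: [-3.119, 0.376, 0.0]
force: [-5.1, 3.2, 9.2]
opening: 0.0257
```

Contact (9 N). Relax, release gently, and rise.

Emit:
apply_moves(
  deltas=[
    [20,[0,0,-0.6],0],
    [27,[0,0,0],0],
    [30,[0,0,0],0],
    [36,[0,0,0],0],
    [44,[0,0,0],0],
  ],
)

```text
t: 23.65
tool_pos: [0.4325, -0.2987, 0.2012]
orientation: [-3.119, 0.376, 0.0]
force: [-0.4, -0.0, -0.3]
opening: 0.0413
```

Emit:
apply_moves(
  deltas=[
    [50,[0,0,0],0],
    [50,[0,0,-10],0],
    [50,[0,0,-30],0],
    [50,[0,0,-50],0],
    [50,[0,0,-60],0],
  ],
)

```text
t: 24.28
tool_pos: [0.432, -0.2984, 0.3525]
orientation: [-3.118, 0.376, 0.002]
force: [1.4, -1.8, 0.4]
opening: 0.0503
```

Emit:
apply_moves(
  deltas=[
    [50,[0,0,-40],0],
    [50,[0,60,0],0],
    [50,[0,60,0],0],
    [50,[0,60,0],0],
    [50,[0,60,0],0],
  ],
)

```text
t: 24.9
tool_pos: [0.3747, -0.5336, 0.3924]
orientation: [3.118, -0.376, 0.001]
force: [0.3, -0.2, -0.0]
opening: 0.05
```

Run:
```python
from h import *
st()
s=viewer.read_camera("side");t=viewer.read_camera("top")
for n,im,w in(("top",t,(390,240,460,310)),("side",s,(255,330,350,410))):
    for ar,c in blobs(im,(108,120,60),(130,255,255),w)[0]: print(n,ar,c,ray(n,c,.035))
cv2.imwrite("pics/f.png",np.hstack([cv2.resize(s[180:420,210:450],(400,400)),cv2.resize(t[150:350,260:460],(400,400),interpolation=cv2.INTER_CUBIC)]))
```

```text
t 24.9 pos [ 0.3747 -0.5336  0.3924] toolx yaw -0.24011126092570775 z [ 0.0007 -0.0009 -1.    ] F [ 0.2543 -0.2175 -0.0101] open 0.04995991852855931 box [-0.3667 -0.3665  0.3924]
top 49 [426.5714 275.3265] [ 0.4399 -0.2999  0.035 ]
side 81 [301.4321 358.8889] [ 0.4362 -0.3028  0.035 ]
```

View pics/f.png

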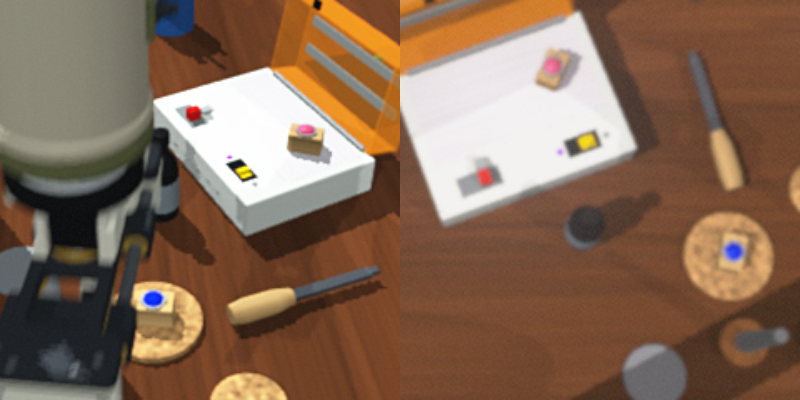

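The blue block stands upright near the pad's middle, stone at top (427,275) ≈ (0.438, −0.301). The cover is open, the switch off, and the pink block, bottle, file and mandrel are in place.

```bash
python3 -c "
from plant import order
print(order.close_job())"
```

```text
the job is handed in; nothing more can be done
None
```

The job is done and handed in at about 25 s of the 58 s allowed. I switched the lamp off and slid the latch so the cover sprang open by itself. Then I set the blue-stone block down upright on the large cork pad.

- **Switch:** the pictures show the yellow ridge about 10 mm across, at its off end. Pushing it against its stop reached about 22 N.
- **Blue block:** the stone is within about 2 mm of the pad's centre by my measurements from the two cameras. The contact force when setting it down was about 11 N, and the arm was clear when I handed in.
- **Regrip:** the first light grip closed at 29 mm instead of 26 because the block was askew to the jaws. A straight grip there would have pushed the gripper's body into the open cover. I slid the block about 25 mm across the box top, regripped it flush (25.9 mm) and then lifted it.
- **Other things:** in the final pictures the cover is still open. The pink block, bottle, file and mandrel appear where they were. The pot is only partly in those pictures, but no move took the arm against it.
- **Disagreement:** the two cameras differed by about 3–8 mm sideways. I used the average, and the contacts with the switch and latch agreed with it.

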